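# Prepare a pack of plinth blanks on the sanding extraction plate

## Task

Get the batch of wooden plinth blanks ready for sanding: first clear away the two finished figures that are in the way, one on the extraction plate and one on a blank, by standing them upright on the drying board without tipping them over. Then stack all the loose blanks flat and squarely, edges flush, in one pile inside the white corner marks on the extraction plate, and last of all turn the extraction valve to half open (45 degrees, lever over the middle tick). Leave the glue bottle, paint jar and brush alone.

Things in the scene. Friction and masses are not known exactly. Their poses are not given: they have to be found in the camera images.
- extractor: fixed grey extraction box, 190 x 190 mm, 45 mm high, flat perforated top plate; a pipe 28 mm thick leaves its -y side through a brass ball valve. Origin: centre of the underside on the table, x and y along its sides. Its place and yaw vary
- pile_mark (a point): centre of the top plate (45 mm above the table), in the middle of four white corner marks that frame 120 mm (along its x) by 104 mm (along its y), the outline of a blank
- valve (a joint): angle of the valve lever (rad) about a vertical axis, counterclockwise from above: 0 = shut, lever along the extractor's -x, across the pipe; 1.571 = open, lever along its -y, in line with the pipe; half open = 0.785. Steady friction 0.12 N m, stays where left. White ticks on a plate below mark shut, half and open. Starts at 0 to 0.3
- valve_grip (a point): middle of the black rubber grip of the lever, 60 mm from the valve's axis and 64 mm above the table. The grip is 55 mm long, 14 mm wide and 18 mm high (52 to 70 mm above the table). The point's x axis points from grip to valve axis
- valve_axis (a point): point on the valve's turning axis, 64 mm above the table, 165 mm from the extractor's centre along its -y
- drying_board: fixed flat pale laminate board, 120 mm (x) by 160 mm (y), 12 mm thick. Origin: centre of the underside; its top is 12 mm above the table. Empty at the start, room for two figures side by side along y
- figure_a: finished wooden figure, about 104 mm tall: white round foot 54 mm across and 10 mm high, plain red cylindrical body 42 mm across from 10 to 62 mm height (the place to grip), head and pointed hat above. Origin: centre of the underside, z up. About 120 g. It starts standing on the extraction plate
- figure_b: finished wooden figure, about 104 mm tall: white round foot 54 mm across and 10 mm high, plain red cylindrical body 42 mm across from 10 to 62 mm height (the place to grip), head and pointed hat above. Origin: centre of the underside, z up. About 120 g. It starts standing on blank_0
- blank_0: flat wooden plinth blank, 120 mm (its x) by 104 mm (its y), 15 mm thick; a notch 44 mm wide and 26 mm deep in the middle of both long sides leaves 52 mm (along y) between them, the place to grip. Origin: centre of the underside, z up. About 100 g. All alike, 3 to 5 present. Starts flat on the table, under figure_b; always present
- blank_1: flat wooden plinth blank, 120 mm (its x) by 104 mm (its y), 15 mm thick; a notch 44 mm wide and 26 mm deep in the middle of both long sides leaves 52 mm (along y) between them, the place to grip. Origin: centre of the underside, z up. About 100 g. All alike, 3 to 5 present. Starts flat on the table; may be absent
- blank_2: flat wooden plinth blank, 120 mm (its x) by 104 mm (its y), 15 mm thick; a notch 44 mm wide and 26 mm deep in the middle of both long sides leaves 52 mm (along y) between them, the place to grip. Origin: centre of the underside, z up. About 100 g. All alike, 3 to 5 present. Starts flat on the table; may be absent
- blank_3: flat wooden plinth blank, 120 mm (its x) by 104 mm (its y), 15 mm thick; a notch 44 mm wide and 26 mm deep in the middle of both long sides leaves 52 mm (along y) between them, the place to grip. Origin: centre of the underside, z up. About 100 g. All alike, 3 to 5 present. Starts flat on the table; may be absent
- blank_4: flat wooden plinth blank, 120 mm (its x) by 104 mm (its y), 15 mm thick; a notch 44 mm wide and 26 mm deep in the middle of both long sides leaves 52 mm (along y) between them, the place to grip. Origin: centre of the underside, z up. About 100 g. All alike, 3 to 5 present. Starts flat on the table; may be absent
- glue_bottle: white glue bottle, 50 mm across, 120 mm tall, bystander. Origin: centre of the underside
- paint_jar: paint jar, 56 mm across, 60 mm tall, bystander. Origin: centre of the underside
- brush: paint brush, 180 mm long, lying on the table between robot and extractor, bystander. Origin: under its middle

How it is judged:
On the way, in this order (a step that is already met when the one before it is completed fails the run):
1. both figures stand on the drying board (x of figure_a in the frame of drying_board between -0.045 and 0.045 m and y of figure_a in the frame of drying_board between -0.065 and 0.065 m and z of figure_a in the frame of drying_board between 0.006 and 0.018 m and angle between each of figure_a, figure_b's own z axis and vertical below 0.1 rad and linear speed of each of figure_a, figure_b below 0.03 m/s and x of figure_b in the frame of drying_board between -0.045 and 0.045 m and y of figure_b in the frame of drying_board between -0.065 and 0.065 m and z of figure_b in the frame of drying_board between 0.006 and 0.018 m), for 0.2 s.
2. all blanks lie in one square pile inside the marks (horizontal distance between each of blank_0, blank_1, blank_2, blank_3, blank_4 and pile_mark below 0.01 m and angle between the x axis of each of blank_0, blank_1, blank_2, blank_3, blank_4 and the x axis of pile_mark, either way round below 0.1 rad and angle between the z axis of each of blank_0, blank_1, blank_2, blank_3, blank_4 and the z axis of pile_mark, either way round below 0.05 rad and linear speed of each of blank_0, blank_1, blank_2, blank_3, blank_4 below 0.03 m/s and horizontal distance between blank_0 and blank_1 below 0.006 m and angle between the x axis of blank_0 and the x axis of blank_1, either way round below 0.08 rad and horizontal distance between each of blank_0, blank_1 and blank_2 below 0.006 m and angle between the x axis of each of blank_0, blank_1 and the x axis of blank_2, either way round below 0.08 rad and horizontal distance between each of blank_0, blank_1, blank_2 and blank_3 below 0.006 m and angle between the x axis of each of blank_0, blank_1, blank_2 and the x axis of blank_3, either way round below 0.08 rad and horizontal distance between each of blank_0, blank_1, blank_2, blank_3 and blank_4 below 0.006 m and angle between the x axis of each of blank_0, blank_1, blank_2, blank_3 and the x axis of blank_4, either way round below 0.08 rad), for 0.2 s.
3. the valve is half open (value of joint valve between 0.685 and 0.885 rad and velocity of joint valve between -0.05 and 0.05 rad/s), for 0.2 s.
At the end, for the whole second after the job is handed in: Figures upright on the drying board, centres 15 mm or more inside its edges; all blanks present flat in one pile, within 10 mm and 0.1 rad of the marks and 6 mm and 0.08 rad of each other; valve at 45 degrees within 0.1 rad; all at rest (all of step 1 and all of step 2 and all of step 3); the robot touches nothing.
It fails at once if a finished figure is tipped over (angle between any of figure_a, figure_b's own z axis and vertical above 0.7 rad).
It fails at once if a bystander (glue bottle, paint jar, brush) is pushed away by more than 30 mm (distance of any of glue_bottle, paint_jar, brush from where it was at the start of the episode above 0.03 m).
Of blank_1, blank_2, blank_3, blank_4 only 2 to 4 are there at a start; the rules pass over those that are not, and their reading is None.
At some moment in a run one of blank_1, blank_2, blank_3, blank_4 may be knocked a few centimetres aside while the robot is not near it.
It also fails if it takes over 210 s, if anything falls off the work surface, if the arm or the gripper's body presses on something with over 40 N, if the wrist force passes 120 N, or if a joint passes its speed limit or range.

## Robot

A 6-joint arm with a two-finger parallel gripper is mounted at the origin on the work surface. World frame = base frame: x ahead of the robot, y to its left, z up, the work surface at z = 0. Lengths are in m, angles in rad, forces in N, time in s.
With the tool pointing down it reaches from about 0.35 to 0.775 m from the base axis. Payload 5.5 kg.
Tool frame: the origin (TCP) lies between the finger pads; the fingertips stand 8 mm ahead of it and the grasp point (between the pads) lies 11 mm behind it; z points along the fingers, y is the line along which they close (so a half turn about z gives the same grasp; the last joint's range is limited). The gripper opens to 85 mm and grips with 20 to 120 N. Pads are 22 mm wide; open, the fingers measure 114 mm over their backs; the gripper's body (76 mm by 85 mm) begins 54 mm behind the grasp point. The pads swing forward as they close: fully open they stand 13 mm farther back than shut.
Start: joints at [-1.272, 0.313, 0.046, 1.304, 0, 1.431], TCP at [0.244, -0.521, 0.239] pointing down, gripper open.
Joint ranges: [-2.76, 2.76], [-0.86, 1.69], [-1.03, 1.26], [-2.2, 2.34], [-1.47, 1.5], [-3.14, 3.14]. Speed limits (rad/s): [2.57, 2.57, 3.14, 3.14, 3.14, 3.14].

## Interface

Orientations are given as a unit quaternion [w, x, y, z].
In Python, from workcell import env gives the robot as it stands.
- The arm moves only by the tool move_arm, never from a script. Its argument "moves" is one flat list of numbers, 5 for each row, row after row: the shift along the world's x, y, z in m, then the turn about the world's z in rad, then the finger opening in m, from 0 to 0.0854. A call has 1 to 12 rows; each row is the pose to reach, as a shift and turn from the pose commanded when the call began; what a row does not reach only later rows make up. A row lasts 1/12 s, in which the tool goes at most 41.7 mm and 7.16 degrees, less where a joint would pass 70% of its speed; a pose out of reach is approached as far as the arm can. A call with a gripper value outside its range is refused whole. The fingers move at their own pace and stop on an object; "newtons" is the grip in N (left out, the last holds). Time passes only in rows, so rows that repeat a pose let the fingers close. It gives the time, the measured TCP pose, the force, the opening and the grip force at its end, in the units of the state.
- env.get_state(): the state, without advancing time (a new reading comes with each control period).
- env.read_camera(name): name is "scene" or "top"; returns a dict with "pixels" (384x512x3 uint8, red, green, blue), "camera_matrix" (3x3 intrinsics, pixels), "distortion" ([k1, k2, p1, p2, k3] as OpenCV has them; the pictures are not rectified), "rvec" (rotation vector, rad) and "tvec" (3), from world to camera coordinates, as OpenCV has them. Camera axes: x right, y down, z forward; pixel columns grow to the right and rows downward; lengths in m; the calibration is good to about 2 mm. A picture is of the moment at which its call begins. There is no depth.
- env.hand_in(): hands the job in; it is judged then, once.
The state is a dict: "clock": time; "joint_pos": joint angles; "qvel": joint speeds; "tau": joint torques, N m; "tcp_pos": TCP position; "orientation": TCP orientation; "wrist_force": force on the tool from outside, world axes, zero at the start; "ft_torque": the same for the moment, N m; "finger_gap": finger opening in m; "grip_force": force on a finger pad.
Only numpy, scipy, OpenCV 4.12 (cv2) and the standard library are available. Lean on these libraries where they do the work, as an engineer would, in place of code of your own. Each camera call takes 0.05 s, during which the arm holds its last target. There are 200 camera calls.

## Working session

There is one attempt and no reset: what is moved stays moved. The work goes in short steps, Python scripts to look and compute and a tool call to move; the robot and the scene stay as the last step left them, time stands still between calls to the robot, and variables do not carry over. Pictures are saved under pics/ and viewed, at most 14 in all, crops included, and the job is handed in when it is done.

Besides the shell and the picture viewer there is one more tool, called after "Emit:" by a JSON object that holds its "api" and its "payload", one argument or row to a line. move_arm: Moves the arm, as the interface text tells. Its arguments: {"type":"object","properties":{"moves":{"type":"array"},"newtons":{"type":"number"}},"required":["moves"]}

```bash
mkdir -p pics; ls; cat > h.py <<'E'
import numpy as np, cv2
from workcell import env
def cam(n):
    c=env.read_camera(n); c={k:(np.array(v) if k!='pixels' else np.asarray(v)) for k,v in c.items()}; return c
def save(c,f,box=None,s=1):
    p=c['pixels']
    if box: p=p[box[1]:box[3],box[0]:box[2]]
    cv2.imwrite('pics/'+f,cv2.resize(p[:,:,::-1],None,fx=s,fy=s,interpolation=cv2.INTER_CUBIC))
def ray(c,px):
    u=cv2.undistortPoints(np.array(px,float).reshape(-1,1,2),c['camera_matrix'],c['distortion']).reshape(-1,2)
    R=cv2.Rodrigues(c['rvec'].astype(float))[0]; o=-R.T@c['tvec'].reshape(3)
    d=np.c_[u,np.ones(len(u))]@R; return o,d
def plane(c,px,z):
    o,d=ray(c,px); return o+d*((z-o[2])/d[:,2])[:,None]
def tri(c1,p1,c2,p2):
    o1,d1=ray(c1,[p1]);o2,d2=ray(c2,[p2]); A=np.c_[d1[0],-d2[0]]
    t=np.linalg.lstsq(A,o2-o1,rcond=None)[0]; a=o1+d1[0]*t[0]; b=o2+d2[0]*t[1]
    return (a+b)/2, np.linalg.norm(a-b)
def proj(c,P): return cv2.projectPoints(np.array(P,float).reshape(-1,1,3),c['rvec'].astype(float),c['tvec'].astype(float),c['camera_matrix'],c['distortion'])[0].reshape(-1,2)
E
python3 - <<'E'
from h import *
for n in ('top','scene'):
    c=cam(n); save(c,n+'0.png',None,1.5); o,d=ray(c,[[256,192]]); print(n,o,d,c['camera_matrix'][0,0])
print(env.get_state())
E
```

```text
pics
top [0.39969377 0.01870673 1.25198678] [[ 0.13817284  0.01911204 -0.99025697]] 424.38873928923283
scene [1.14650985 0.91121359 0.7844184 ] [[-0.44034383 -0.7030818  -0.55839714]] 492.1873995975312
{'clock': 0.1, 'joint_pos': array([-1.27159929e+00,  3.13919704e-01,  4.51355478e-02,  1.30360984e+00,
       -4.54735482e-06,  1.43117668e+00]), 'qvel': array([-6.23755896e-05, -3.35344192e-03,  2.76330228e-03, -1.12174884e-03,
        5.59550147e-04, -3.76406311e-04]), 'tau': array([ 2.38686589e-03, -4.81724203e+01,  2.99244225e+01,  1.28125318e-02,
       -9.03288401e-05, -1.26846885e-05]), 'tcp_pos': array([ 0.24415254, -0.52012026,  0.23851879]), 'orientation': array([-7.96110571e-04,  9.76026084e-01,  2.17652120e-01, -6.59366975e-05]), 'wrist_force': array([-0.18905291,  0.55951248, -0.10904572]), 'ft_torque': array([-0.0442567 ,  0.03089987, -0.00760447]), 'grip_force': 0.0, 'finger_gap': 0.0857452974344296}
```

View pics/top0.png

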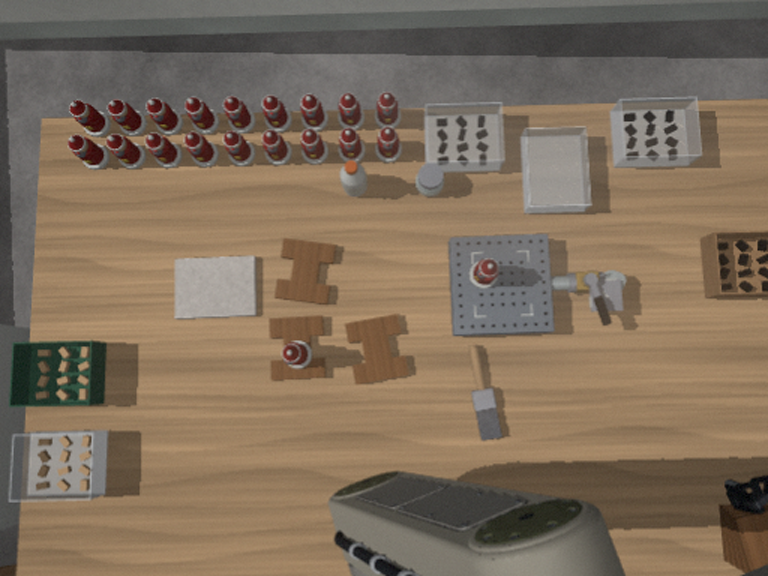

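View pics/scene0.png

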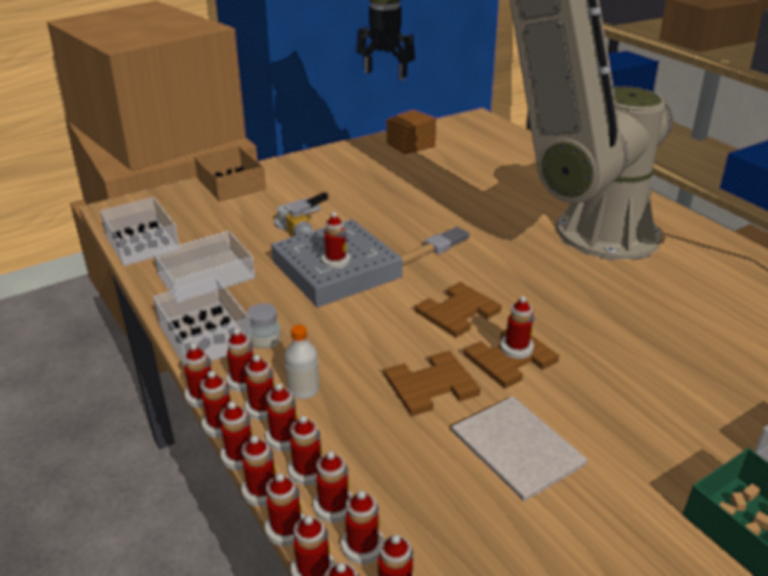

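The top view shows three blanks at (1.5x) (307,271), (298,348) under figure_b, and (380,349). The extractor is at (501,285) with figure_a on it, the board at (216,287) and the lever grip at (601,308). The scene view confirms this; the bystanders stand clear.

```bash
cat >> h.py <<'E'
def masks(c):
    hsv=cv2.cvtColor(c['pixels'],cv2.COLOR_RGB2HSV).astype(int); H,S,V=hsv[...,0],hsv[...,1],hsv[...,2]
    return H,S,V
def blobs(m,amin=60):
    m=cv2.morphologyEx(m.astype(np.uint8),cv2.MORPH_OPEN,np.ones((2,2),np.uint8))
    cs,_=cv2.findContours(m,cv2.RETR_EXTERNAL,cv2.CHAIN_APPROX_NONE)
    return sorted([k for k in cs if cv2.contourArea(k)>amin],key=cv2.contourArea,reverse=True)
E
python3 - <<'E'
from h import *
t=cam('top');s=cam('scene');H,S,V=masks(t)
for n,(x,y) in dict(board=(144,191),blank=(205,181),blank2=(253,233),table=(180,260),table2=(235,200),ext=(340,215),red=(326,178),foot=(316,185),grip=(402,208),pipe=(374,189)).items(): print(n,H[y,x],S[y,x],V[y,x],t['pixels'][y,x])
H2,S2,V2=masks(s)
for n,(x,y) in dict(board=(345,298),blank=(288,254),table=(430,270),ext=(222,180)).items(): print(n,H2[y,x],S2[y,x],V2[y,x])
save(t,'t1.png',(165,140,425,260),3)
save(s,'s1.png',(160,110,420,310),3)
E
```

```text
board 19 17 170 [170 166 159]
blank 14 123 118 [118  87  61]
blank2 14 129 117 [117  85  58]
table 17 93 165 [165 138 105]
table2 16 96 149 [149 123  93]
ext 110 13 121 [115 117 121]
red 16 18 157 [157 152 146]
foot 12 97 126 [126  97  78]
grip 20 75 71 [71 64 50]
pipe 70 5 159 [156 159 157]
board 13 29 169
blank 14 182 123
table 16 133 163
ext 116 16 111
```

View pics/t1.png

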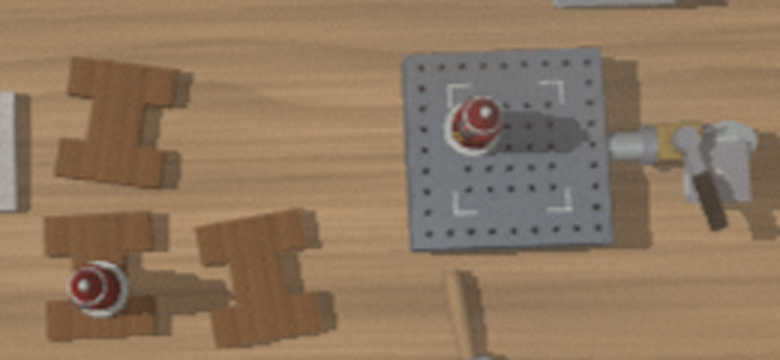

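View pics/s1.png

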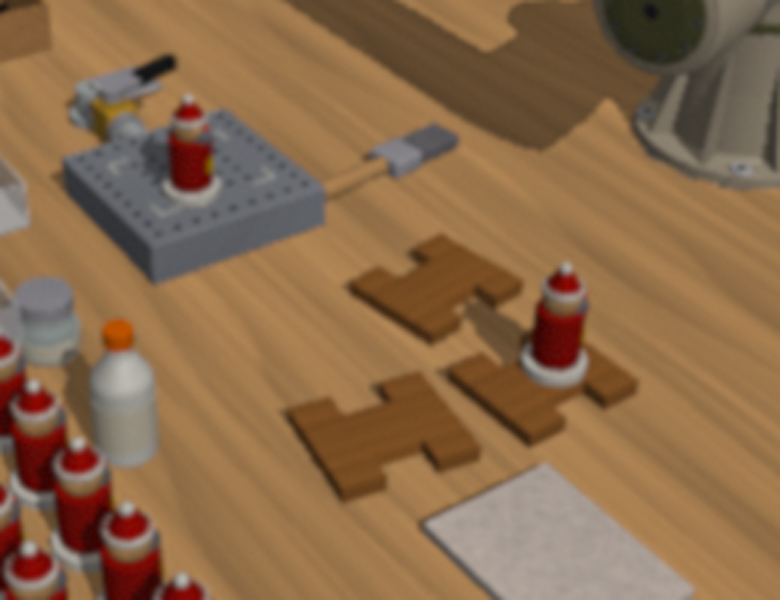

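The crops show the corner marks at t1 (457,92), (555,90), (463,203), (562,200) and hat tips at (486,112) and (84,286). The scene crop shows the tips at (188,99) and (566,266).

```bash
cat >> h.py <<'E'
def rect(P):
    (cx,cy),(w,h),a=cv2.minAreaRect((P[:,:2]*1000).astype(np.float32)); a=np.radians(a)
    if w<h: w,h,a=h,w,a+np.pi/2
    a=(a+np.pi/2)%np.pi-np.pi/2
    return np.round([cx/1000,cy/1000,w/1000,h/1000,a],4)
E
cat > m.py <<'E'
from h import *
t=cam('top');s=cam('scene')
def tq(x,y): return ((x+.5)/3-.5+165,(y+.5)/3-.5+140)
def sq(x,y): return ((x+.5)/3-.5+160,(y+.5)/3-.5+110)
for n,a,b in [('hatA',(486,112),(188,99)),('hatB',(84,286),(566,266)),('leverend',(717,226),(172,60)),
  ('Pcor+x-y',(183,70),(288,412)),('Pcor+x+y',(70,57),(345,492)),('Pcor-x-y',(165,187),(418,376)),
  ('Qcor+x-y',(305,210),(350,285)),('Qcor-x-y',(324,290),(440,236)),('Qcor+x+y',(196,227),(436,336)),
  ('Bcor+x-y',(153,212),(449,370)),('Bcor+x+y',(44,219),(530,440)),('ext+x+y',(404,57),(152,255)),('ext-x-y',(612,244),(225,112)),('ext-x+y',(412,249),(322,184)),('ext+x-y',(600,48),(64,162)),('board+y+x',(15,92),(425,523))]:
    p,e=tri(t,tq(*a),s,sq(*b)); print(n,p.round(4),'gap',round(e,4))
H,S,V=masks(t); H2,S2,V2=masks(s)
mt=(S>108)&(V<140)&(H>9)&(H<19)
for k in blobs(mt,300): 
    u=k.reshape(-1,2); 
    if u[:,0].min()>170 and u[:,0].max()<300 and u[:,1].max()<265: print('blank top',rect(plane(t,u,.015)),cv2.contourArea(k))
for k in blobs((S<40)&(V>140),600): 
    u=k.reshape(-1,2)
    if u[:,0].max()<190 and u[:,1].max()<230: print('board',rect(plane(t,u,.012)))
for k in blobs((S<30)&(V<150)&(V>90)&(H>95),1500):
    u=k.reshape(-1,2); print('ext',rect(plane(t,u,.045)),u.min(0),u.max(0))
mk=[tq(457,92),tq(555,90),tq(463,203),tq(562,200)]
P=plane(t,[tq(449,85),tq(564,83),tq(455,215),tq(571,210)],.045); print('marks',P.round(4),P.mean(0))
E
python3 m.py
```

```text
hatA [ 0.5907 -0.1479  0.1447] gap 0.002
hatB [0.4467 0.2116 0.1165] gap 0.0016
leverend [ 0.492  -0.3697  0.0636] gap 0.0019
Pcor+x-y [0.662  0.1327 0.0064] gap 0.0031
Pcor+x+y [0.6781 0.2431 0.0139] gap 0.0013
Pcor-x-y [0.5452 0.1516 0.0061] gap 0.0025
Qcor+x-y [0.5198 0.0137 0.0069] gap 0.0011
Qcor-x-y [0.4302 0.0062 0.0262] gap 0.0283
Qcor+x+y [0.5043 0.1212 0.0118] gap 0.003
Bcor+x-y [0.5208 0.1629 0.0096] gap 0.0014
Bcor+x+y [0.518  0.2688 0.009 ] gap 0.003
ext+x+y [ 0.666  -0.0871  0.0345] gap 0.0023
ext-x-y [ 0.4792 -0.2779  0.0382] gap 0.0025
ext-x+y [ 0.4795 -0.0885  0.0477] gap 0.0062
ext+x-y [ 0.6676 -0.2755  0.0388] gap 0.0015
board+y+x [0.6445 0.2987 0.0101] gap 0.0008
blank top [0.4513 0.0571 0.1199 0.1038 0.1622] 1121.5
blank top [ 0.6076  0.195   0.1208  0.1049 -0.152 ] 1092.5
blank top [ 0.4916  0.2122  0.1036  0.0516 -1.5287] 482.5
blank top [ 0.4164  0.2094  0.1031  0.038  -1.534 ] 323.5
board [ 0.5812  0.374   0.1553  0.118  -1.5503]
ext [ 0.5679 -0.1826  0.1882  0.1849 -1.5554] [301 158] [369 223]
marks [[ 0.6342 -0.1278  0.045 ]
 [ 0.6335 -0.2382  0.045 ]
 [ 0.5086 -0.1287  0.045 ]
 [ 0.5109 -0.2386  0.045 ]] [ 0.57176684 -0.18333789  0.045     ]
```

Sizes and heights agree with the text: blanks come out at 120 x 104 mm, and the hat tips at 0.145 and 0.117 m are as expected. I start with figure_a.

Emit:
{"api": "move_arm", "payload": {
  "moves": [0.346,0.374,0.021,1.132,0.0854,0.346,0.374,0.021,1.132,0.0854,0.346,0.374,0.021,1.132,0.0854,0.346,0.374,0.021,1.132,0.0854,0.346,0.374,0.021,1.132,0.0854,0.346,0.374,0.021,1.132,0.0854,0.346,0.374,0.021,1.132,0.0854,0.346,0.374,0.021,1.132,0.0854,0.346,0.374,0.021,1.132,0.0854,0.346,0.374,0.021,1.132,0.0854,0.346,0.374,0.021,1.132,0.0854,0.346,0.374,0.021,1.132,0.0854],
  "newtons": 40
}}

```text
clock: 1.3
tcp_pos: [0.5846, -0.152, 0.2601]
orientation: [0.0, 0.707, 0.707, 0.0]
wrist_force: [0.1, -1.4, 0.1]
finger_gap: 0.0854
grip_force: 0.0
```

Emit:
{"api": "move_arm", "payload": {
  "moves": [0.005,0.005,0,0,0.0854,0.005,0.005,0,0,0.0854,0.005,0.005,-0.03,0,0.0854,0.005,0.005,-0.06,0,0.0854,0.005,0.005,-0.06,0,0.0854]
}}

```text
clock: 1.72
tcp_pos: [0.5843, -0.1486, 0.1939]
orientation: [-0.005, 0.708, 0.707, -0.002]
wrist_force: [-1.8, 1.0, -1.8]
finger_gap: 0.0853
grip_force: 0.0
```

```bash
python3 - <<'E'
from h import *
t=cam('top');s=cam('scene');print(env.get_state()['tcp_pos'])
a=t['pixels'][140:240,270:400];b=s['pixels'][90:200,170:300]
cv2.imwrite('pics/g1.png',np.hstack([cv2.resize(x[:,:,::-1],(390,330)) for x in (a,b)]))
E
```

```text
[ 0.58677729 -0.14960638  0.19927334]
```

View pics/g1.png

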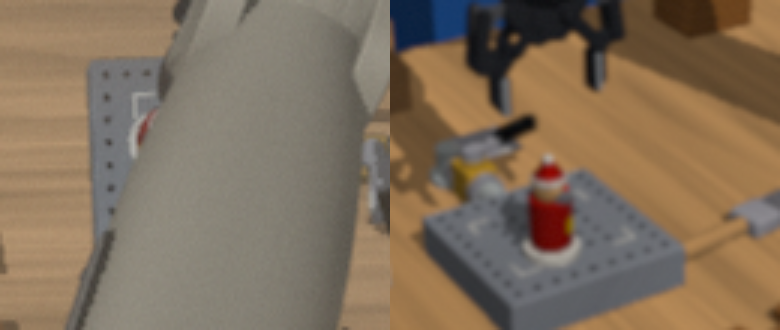

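The open gripper stands centred over figure_a. I go down and grip.

Emit:
{"api": "move_arm", "payload": {
  "moves": [0.003,0.002,-0.02,0,0.0854,0.003,0.002,-0.04,0,0.0854,0.003,0.002,-0.06,0,0.0854,0.003,0.002,-0.08,0,0.0854,0.003,0.002,-0.1,0,0.0854,0.003,0.002,-0.109,0,0.0854,0.003,0.002,-0.109,0,0.0854,0.003,0.002,-0.109,0,0.06,0.003,0.002,-0.109,0,0.05,0.003,0.002,-0.109,0,0.036,0.003,0.002,-0.109,0,0.036,0.003,0.002,-0.109,0,0.036]
}}

```text
clock: 2.82
tcp_pos: [0.5925, -0.1473, 0.0928]
orientation: [0.001, 0.707, 0.707, 0.0]
wrist_force: [-1.1, -0.1, 7.0]
finger_gap: 0.0408
grip_force: 40.8
```

Emit:
{"api": "move_arm", "payload": {
  "moves": [0,0,0,0,0.036,0,0,0,0,0.036,0,0,0,0,0.036,0,0,0,0,0.036]
}}

```text
clock: 3.15
tcp_pos: [0.5925, -0.1473, 0.0928]
orientation: [0.001, 0.707, 0.707, 0.0]
wrist_force: [-1.5, 0.3, 6.4]
finger_gap: 0.0404
grip_force: 40.8
```

Emit:
{"api": "move_arm", "payload": {
  "moves": [0,0,0.01,0,0.036,0,0,0.03,0,0.036,0,0,0.06,0,0.036,0,0,0.08,0,0.036,0,0.01,0.1,0,0.036,0,0.03,0.1,0,0.036,0,0.06,0.1,0,0.036,-0.003,0.09,0.1,0,0.036,-0.005,0.12,0.1,0,0.036,-0.006,0.15,0.1,0,0.036,-0.008,0.18,0.1,0,0.036,-0.01,0.21,0.1,0,0.036]
}}

```text
clock: 4.15
tcp_pos: [0.5811, 0.0647, 0.1915]
orientation: [0.0, 0.707, 0.707, 0.0]
wrist_force: [0.5, 0.7, -1.9]
finger_gap: 0.0407
grip_force: 40.9
```

Emit:
{"api": "move_arm", "payload": {
  "moves": [0,0.03,0,0,0.036,0,0.06,0,0,0.036,0,0.09,0,0,0.036,0,0.12,0,0,0.036,0,0.15,0,0,0.036,0,0.18,0,0,0.036,0,0.21,0,0,0.036,0,0.235,0,0,0.036,0,0.255,0,0,0.036,0,0.27,0,0,0.036,0,0.275,0,0,0.036,0,0.275,0,0,0.036]
}}

```text
clock: 5.15
tcp_pos: [0.5813, 0.3391, 0.1908]
orientation: [-0.0, 0.707, 0.708, -0.0]
wrist_force: [0.1, -0.9, -1.4]
finger_gap: 0.0409
grip_force: 40.9
```

```bash
python3 - <<'E'
from h import *
s=cam('scene');S=env.get_state();print(S['tcp_pos'],S['finger_gap'],S['wrist_force'],S['joint_pos'])
save(s,'a2.png',(220,150,460,350),2)
E
```

```text
[0.58139002 0.33798501 0.19082248] 0.04052509550322426 [ 0.07032006 -1.37554788 -1.03431982] [ 4.07561478e-01  5.22895919e-01  2.44947524e-01  1.29339685e+00
 -4.99231250e-04  1.97784068e+00]
```

View pics/a2.png

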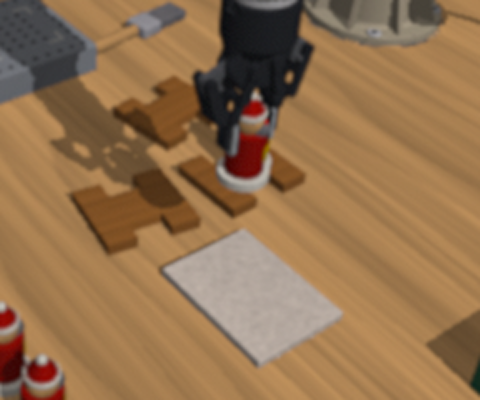

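Figure_a hangs upright in the gripper; the board is free at crop (250,297). I lower it.

Emit:
{"api": "move_arm", "payload": {
  "moves": [0,0,-0.02,0,0.036,0,0,-0.04,0,0.036,0,0,-0.06,0,0.036,0,0,-0.08,0,0.036,0,0,-0.1,0,0.036,0,0,-0.11,0,0.036,0,0,-0.12,0,0.036,0,0,-0.125,0,0.036,0,0,-0.128,0,0.036,0,0,-0.13,0,0.036,0,0,-0.13,0,0.036,0,0,-0.13,0,0.036]
}}

```text
clock: 6.2
tcp_pos: [0.5821, 0.3384, 0.0618]
orientation: [0.0, 0.707, 0.707, 0.001]
wrist_force: [-0.1, -0.2, -1.0]
finger_gap: 0.0408
grip_force: 40.9
```

Emit:
{"api": "move_arm", "payload": {
  "moves": [0,0,-0.001,0,0.036,0,0,-0.002,0,0.036,0,0,-0.002,0,0.036]
}}

```text
clock: 6.45
tcp_pos: [0.582, 0.3386, 0.0598]
orientation: [0.0, 0.707, 0.707, 0.001]
wrist_force: [0.4, -0.3, 1.7]
finger_gap: 0.0406
grip_force: 41.3
```

Emit:
{"api": "move_arm", "payload": {
  "moves": [0,0,0,0,0.044,0,0,0,0,0.052,0,0,0,0,0.065,0,0,0,0,0.0854,0,0,0,0,0.0854,0,0,0,0,0.0854,0,0,0.01,0,0.0854,0,0,0.03,0,0.0854,0,0,0.06,0,0.0854,0,0,0.1,0,0.0854,0,0,0.14,0,0.0854,0,0,0.14,0,0.0854]
}}

```text
clock: 7.45
tcp_pos: [0.5851, 0.3397, 0.2096]
orientation: [0.003, 0.707, 0.707, 0.007]
wrist_force: [0.9, 0.5, 1.7]
finger_gap: 0.0851
grip_force: 0.0
```

Emit:
{"api": "move_arm", "payload": {
  "moves": [-0.035,-0.03,0,0,0.0854,-0.07,-0.06,0,0,0.0854,-0.1,-0.09,0,0,0.0854,-0.135,-0.127,0,0,0.0854,-0.135,-0.127,0,0,0.0854,-0.135,-0.127,0,0,0.0854]
}}

```text
clock: 7.95
tcp_pos: [0.4431, 0.2088, 0.1998]
orientation: [-0.0, 0.708, 0.707, -0.001]
wrist_force: [-0.1, -0.4, -0.6]
finger_gap: 0.0852
grip_force: 0.0
```

```bash
python3 - <<'E'
from h import *
t=cam('top');s=cam('scene');S=env.get_state();print(S['tcp_pos'])
a=t['pixels'][140:260,100:230];b=s['pixels'][150:350,240:440]
cv2.imwrite('pics/g2.png',np.hstack([cv2.resize(x[:,:,::-1],(400,400)) for x in (a,b)]))
E
```

```text
[0.44680126 0.21092967 0.20007741]
```

View pics/g2.png

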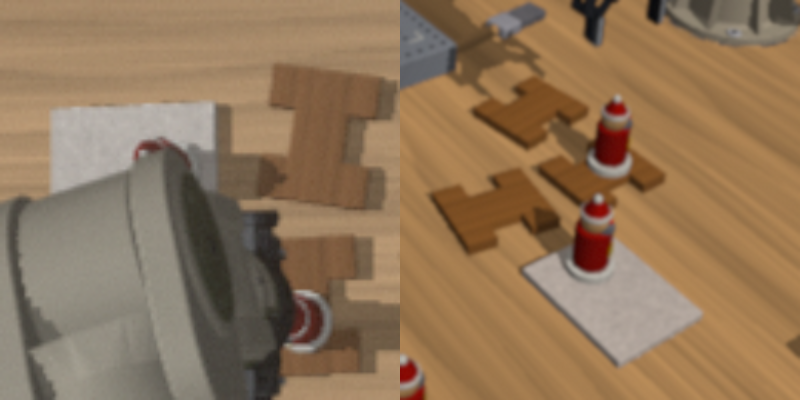

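Figure_a stands upright on the board; figure_b is still on blank_0 with the gripper above it. I grip b.

Emit:
{"api": "move_arm", "payload": {
  "moves": [0,0.001,-0.02,0,0.0854,0,0.001,-0.045,0,0.0854,0,0.001,-0.07,0,0.0854,0,0.001,-0.095,0,0.0854,0,0.001,-0.115,0,0.0854,0,0.001,-0.13,0,0.0854,0,0.001,-0.134,0,0.0854,0,0.001,-0.134,0,0.06,0,0.001,-0.134,0,0.05,0,0.001,-0.134,0,0.036,0,0.001,-0.134,0,0.036,0,0.001,-0.134,0,0.036]
}}

```text
clock: 9.05
tcp_pos: [0.4477, 0.2126, 0.0664]
orientation: [0.001, 0.707, 0.707, 0.001]
wrist_force: [-0.9, -0.2, 4.9]
finger_gap: 0.0405
grip_force: 40.1
```

```bash
python3 - <<'E'
from h import *
s=cam('scene');S=env.get_state();print(S['tcp_pos'],S['wrist_force'],S['finger_gap'],S['grip_force'])
H,Sa,V=masks(s);m=((H<6)|(H>172))&(Sa>150)
for k in blobs(m,60):
    x,y,w,h=cv2.boundingRect(k)
    if x>300: print(x,y,w,h)
print('foot a',plane(s,[[336,281]],.02))
E
```

```text
[0.44774336 0.21261965 0.06635423] [-0.63061848  0.70824966  6.09635769] 0.04077927318046742 40.34160554409027
328 263 18 23
339 216 16 17
foot a [[0.58134168 0.34009175 0.02      ]]
```

Emit:
{"api": "move_arm", "payload": {
  "moves": [0,0,0.01,0,0.036,0,0,0.03,0,0.036,0,0,0.06,0,0.036,0,0,0.09,0,0.036,0,0,0.12,0,0.036,0,0.01,0.135,0,0.036,0.01,0.03,0.135,0,0.036,0.025,0.055,0.135,0,0.036,0.045,0.08,0.135,0,0.036,0.065,0.11,0.135,0,0.036,0.085,0.135,0.135,0,0.036,0.105,0.16,0.135,0,0.036]
}}

```text
clock: 10.1
tcp_pos: [0.5519, 0.3734, 0.2004]
orientation: [0.0, 0.707, 0.707, -0.0]
wrist_force: [0.1, -0.5, -0.8]
finger_gap: 0.0409
grip_force: 40.8
```

Emit:
{"api": "move_arm", "payload": {
  "moves": [0.015,0.02,0,0,0.036,0.025,0.033,0,0,0.036,0.028,0.0375,0,0,0.036,0.028,0.0375,0,0,0.036,0.028,0.0375,-0.02,0,0.036,0.028,0.0375,-0.05,0,0.036,0.028,0.0375,-0.08,0,0.036,0.028,0.0375,-0.1,0,0.036,0.028,0.0375,-0.115,0,0.036,0.028,0.0375,-0.127,0,0.036,0.028,0.0375,-0.132,0,0.036,0.028,0.0375,-0.132,0,0.036]
}}

```text
clock: 11.1
tcp_pos: [0.5786, 0.4086, 0.0671]
orientation: [-0.0, 0.707, 0.707, -0.001]
wrist_force: [-1.0, -0.7, -0.6]
finger_gap: 0.0406
grip_force: 40.8
```

Emit:
{"api": "move_arm", "payload": {
  "moves": [0,0,-0.001,0,0.036,0,0,-0.002,0,0.036,0,0,-0.002,0,0.036,0,0,-0.002,0,0.036]
}}

```text
clock: 11.43
tcp_pos: [0.5801, 0.4099, 0.067]
orientation: [0.0, 0.707, 0.707, 0.001]
wrist_force: [-0.6, 0.3, -1.4]
finger_gap: 0.0403
grip_force: 40.8
```

Emit:
{"api": "move_arm", "payload": {
  "moves": [0,0,-0.002,0,0.036,0,0,-0.003,0,0.036,0,0,-0.004,0,0.036,0,0,-0.004,0,0.036]
}}

```text
clock: 11.77
tcp_pos: [0.5798, 0.4099, 0.0635]
orientation: [0.0, 0.707, 0.707, 0.001]
wrist_force: [-1.6, -0.8, 5.3]
finger_gap: 0.0406
grip_force: 41.4
```

Emit:
{"api": "move_arm", "payload": {
  "moves": [0,0,0,0,0.044,0,0,0,0,0.052,0,0,0,0,0.065,0,0,0,0,0.0854,0,0,0,0,0.0854,0,0,0,0,0.0854,0,0,0.01,0,0.0854,0,0,0.03,0,0.0854,0,0,0.06,0,0.0854,0,0,0.1,0,0.0854,0,0,0.14,0,0.0854,0,0,0.16,0,0.0854]
}}

```text
clock: 12.77
tcp_pos: [0.5808, 0.4103, 0.2288]
orientation: [0.001, 0.707, 0.707, 0.004]
wrist_force: [0.5, 0.2, 0.3]
finger_gap: 0.0852
grip_force: 0.0
```

Emit:
{"api": "move_arm", "payload": {
  "moves": [-0.18,-0.61,0.03,1.571,0.0854,-0.18,-0.61,0.03,1.571,0.0854,-0.18,-0.61,0.03,1.571,0.0854,-0.18,-0.61,0.03,1.571,0.0854,-0.18,-0.61,0.03,1.571,0.0854,-0.18,-0.61,0.03,1.571,0.0854,-0.18,-0.61,0.03,1.571,0.0854,-0.18,-0.61,0.03,1.571,0.0854,-0.18,-0.61,0.03,1.571,0.0854,-0.18,-0.61,0.03,1.571,0.0854,-0.18,-0.61,0.03,1.571,0.0854,-0.18,-0.61,0.03,1.571,0.0854]
}}

```text
clock: 13.77
tcp_pos: [0.4477, -0.0397, 0.2452]
orientation: [0.001, 0.083, 0.997, -0.0]
wrist_force: [-0.2, -0.6, 0.6]
finger_gap: 0.0856
grip_force: 0.0
```

```bash
cat > m2.py <<'E'
from h import *
import sys
t=cam('top');s=cam('scene');S_=env.get_state();print(S_['tcp_pos'].round(4),S_['orientation'].round(3),S_['joint_pos'].round(2))
H,S,V=masks(t);H2,S2,V2=masks(s)
mt=(S>108)&(V<140)&(H>9)&(H<19)
for k in blobs(mt,300): 
    u=k.reshape(-1,2); 
    if u[:,0].min()>170 and u[:,0].max()<300 and u[:,1].max()<275: print('blank top',rect(plane(t,u,.015)),cv2.contourArea(k))
for k in blobs((S2>160)&(V2<140)&(H2>8)&(H2<19),400):
    u=k.reshape(-1,2)
    if u[:,0].min()>220 and u[:,0].max()<400 and 170<u[:,1].min()<300: print('blank scene',rect(plane(s,u,.012)),cv2.contourArea(k))
for k in blobs((S<30)&(V<150)&(V>90)&(H>95),1500):
    u=k.reshape(-1,2); print('ext',rect(plane(t,u,.045)),u.min(0),u.max(0))
a=t['pixels'][130:290,110:430]
cv2.imwrite('pics/%s.png'%sys.argv[1],np.vstack([cv2.resize(a[:,:,::-1],(640,320),interpolation=cv2.INTER_CUBIC),cv2.resize(s['pixels'][130:330,120:520,::-1],(560,280))[:, :].copy() if 0 else cv2.resize(s['pixels'][120:330,120:440,::-1],(640,280))]))
E
python3 m2.py p3
```

```text
[ 0.4476 -0.0421  0.2454] [ 0.001  0.087  0.996 -0.001] [-0.27  0.07 -0.24  1.26 -0.   -0.1 ]
blank top [0.4574 0.2108 0.1204 0.1036 0.037 ] 1135.0
blank top [ 0.6076  0.1947  0.1214  0.1047 -0.1451] 1090.5
blank top [0.4514 0.0585 0.1197 0.1014 0.1583] 897.5
blank scene [ 0.6142  0.2057  0.1235  0.1133 -0.151 ] 1300.5
blank scene [0.4645 0.2217 0.1269 0.1109 0.0306] 1043.5
blank scene [0.4586 0.0685 0.1277 0.1108 0.1583] 910.0
ext [ 0.5681 -0.183   0.1874  0.184  -1.5528] [301 158] [369 221]
```

View pics/p3.png

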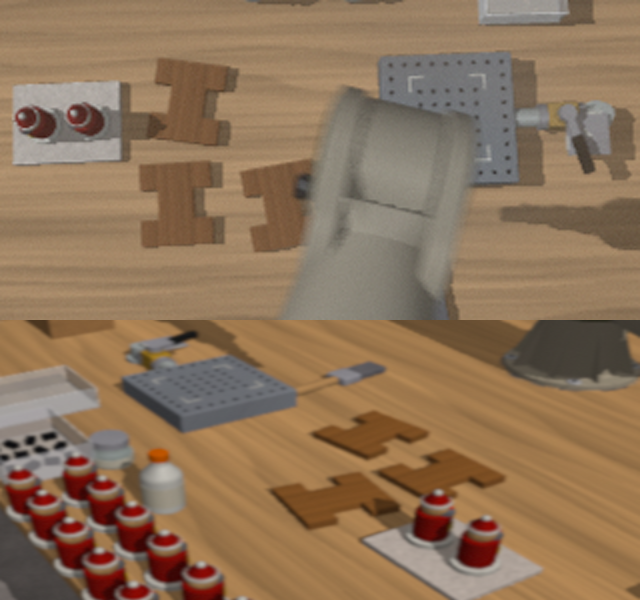

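Both figures stand upright on the board; the three blanks are free and lie at about (0.452,0.058), (0.457,0.211) and (0.608,0.195). I take the nearest one first.

Emit:
{"api": "move_arm", "payload": {
  "moves": [0.005,0.1,-0.03,0.335,0.0854,0.005,0.1,-0.06,0.335,0.0854,0.005,0.1,-0.09,0.335,0.0854,0.005,0.1,-0.12,0.335,0.0854,0.005,0.1,-0.15,0.335,0.0854,0.005,0.1,-0.18,0.335,0.0854,0.005,0.1,-0.18,0.335,0.0854,0.005,0.1,-0.18,0.335,0.0854,0.005,0.1,-0.18,0.335,0.0854]
}}

```text
clock: 14.62
tcp_pos: [0.4547, 0.0621, 0.0658]
orientation: [0.001, -0.082, 0.997, -0.0]
wrist_force: [0.7, 0.4, 0.1]
finger_gap: 0.0856
grip_force: 0.0
```

Emit:
{"api": "move_arm", "payload": {
  "moves": [-0.0015,-0.004,-0.015,0,0.0854,-0.0015,-0.004,-0.03,0,0.0854,-0.0015,-0.004,-0.045,0,0.0854,-0.0015,-0.004,-0.052,0,0.0854,-0.0015,-0.004,-0.055,0,0.0854,-0.0015,-0.004,-0.055,0,0.07,-0.0015,-0.004,-0.055,0,0.06,-0.0015,-0.004,-0.055,0,0.046,-0.0015,-0.004,-0.055,0,0.046,-0.0015,-0.004,-0.055,0,0.046,-0.0015,-0.004,-0.055,0,0.046]
}}

```text
clock: 15.53
tcp_pos: [0.453, 0.058, 0.0104]
orientation: [0.001, -0.082, 0.997, 0.0]
wrist_force: [-0.6, 0.8, 5.7]
finger_gap: 0.0509
grip_force: 41.5
```

Emit:
{"api": "move_arm", "payload": {
  "moves": [0,0,0.01,0,0.046,0,0,0.03,0,0.046,0,0,0.06,0,0.046,0,0,0.09,0,0.046,0.005,-0.01,0.1,0,0.046,0.02,-0.04,0.1,0,0.046,0.035,-0.07,0.1,0,0.046,0.05,-0.1,0.1,-0.05,0.046,0.07,-0.14,0.1,-0.1,0.046,0.085,-0.17,0.1,-0.152,0.046,0.1,-0.2,0.1,-0.152,0.046,0.11,-0.22,0.1,-0.152,0.046]
}}

```text
clock: 16.53
tcp_pos: [0.5635, -0.1655, 0.1097]
orientation: [0.001, -0.005, 1.0, -0.001]
wrist_force: [1.0, 0.2, -2.2]
finger_gap: 0.0507
grip_force: 42.7
```

Emit:
{"api": "move_arm", "payload": {
  "moves": [0.005,-0.01,0,0,0.046,0.0095,-0.019,0,0,0.046,0.0095,-0.021,0,0,0.046,0.0095,-0.021,0,0,0.046,0.0095,-0.021,0,0,0.046]
}}

```text
clock: 16.95
tcp_pos: [0.5707, -0.1819, 0.109]
orientation: [-0.0, -0.007, 1.0, 0.0]
wrist_force: [-0.2, 1.0, -1.5]
finger_gap: 0.051
grip_force: 42.6
```

```bash
python3 - <<'E'
from h import *
s=cam('scene');t=cam('top');S=env.get_state();print(S['tcp_pos'],S['orientation'],S['finger_gap'],S['wrist_force'])
# white marks in scene view: all visible bright low-sat pixels on plate
H,Sa,V=masks(s)
save(s,'c1.png',(160,110,300,220),4)
E
```

```text
[ 0.57087351 -0.18173752  0.10914582] [-2.83244257e-04 -6.77881425e-03  9.99976942e-01  2.88474896e-04] 0.050432397643745804 [-0.8741226  -0.15749595 -0.84165761]
```

View pics/c1.png

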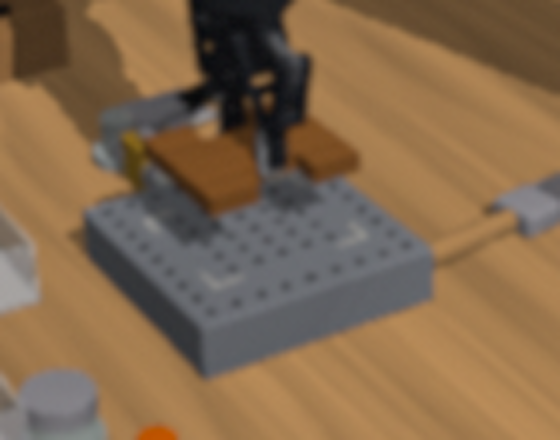

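The blank hangs level over the marks (crop (150,215), (222,280), (352,235) visible). I lower it.

Emit:
{"api": "move_arm", "payload": {
  "moves": [0.0015,-0.001,-0.015,0,0.046,0.0015,-0.001,-0.03,0,0.046,0.0015,-0.001,-0.04,0,0.046,0.0015,-0.001,-0.046,0,0.046,0.0015,-0.001,-0.05,0,0.046,0.0015,-0.001,-0.052,0,0.046,0.0015,-0.001,-0.053,0,0.046,0.0015,-0.001,-0.053,0,0.046]
}}

```text
clock: 17.72
tcp_pos: [0.5732, -0.1842, 0.0564]
orientation: [0.0, -0.006, 1.0, -0.0]
wrist_force: [-0.8, 2.2, -1.2]
finger_gap: 0.0509
grip_force: 42.7
```

Emit:
{"api": "move_arm", "payload": {
  "moves": [0,0,-0.001,0,0.046,0,0,-0.002,0,0.046,0,0,-0.002,0,0.046,0,0,-0.002,0,0.046]
}}

```text
clock: 18.05
tcp_pos: [0.5734, -0.1844, 0.0555]
orientation: [0.001, -0.006, 1.0, -0.0]
wrist_force: [-1.9, 0.6, 6.2]
finger_gap: 0.0506
grip_force: 43.3
```

Emit:
{"api": "move_arm", "payload": {
  "moves": [0,0,0,0,0.055,0,0,0,0,0.065,0,0,0,0,0.0854,0,0,0,0,0.0854,0,0,0,0,0.0854,0,0,0.01,0,0.0854,0,0,0.03,0,0.0854,0,0,0.06,0,0.0854,0,0,0.09,0,0.0854,-0.005,0.02,0.09,0,0.0854,-0.015,0.05,0.09,0,0.0854,-0.025,0.09,0.09,0,0.0854]
}}

```text
clock: 19.05
tcp_pos: [0.5488, -0.0954, 0.1456]
orientation: [0.002, -0.004, 1.0, -0.001]
wrist_force: [-0.0, 0.6, -0.3]
finger_gap: 0.0855
grip_force: 0.0
```

Emit:
{"api": "move_arm", "payload": {
  "moves": [-0.09,0.305,-0.04,0.025,0.0854,-0.09,0.305,-0.04,0.025,0.0854,-0.09,0.305,-0.04,0.025,0.0854,-0.09,0.305,-0.04,0.025,0.0854,-0.09,0.305,-0.04,0.025,0.0854,-0.09,0.305,-0.04,0.025,0.0854,-0.09,0.305,-0.04,0.025,0.0854,-0.09,0.305,-0.04,0.025,0.0854,-0.09,0.305,-0.04,0.025,0.0854,-0.09,0.305,-0.04,0.025,0.0854,-0.09,0.305,-0.04,0.025,0.0854]
}}

```text
clock: 19.97
tcp_pos: [0.4582, 0.2109, 0.1046]
orientation: [0.0, -0.019, 1.0, -0.0]
wrist_force: [-0.1, 0.2, 0.6]
finger_gap: 0.0851
grip_force: 0.0
```

```bash
cat > m3.py <<'E'
from h import *
import sys
zt=float(sys.argv[1])
t=cam('top');s=cam('scene');S_=env.get_state();print(S_['tcp_pos'].round(4),S_['orientation'].round(4))
H,S,V=masks(t)
for k in blobs((S>85)&(V<140)&(H>8)&(H<19),300):
    u=k.reshape(-1,2)
    if u[:,0].min()>170 and u[:,0].max()<300 and u[:,1].max()<275: print('blank',rect(plane(t,u,.015)),cv2.contourArea(k))
    if u[:,0].min()>300 and u[:,0].max()<372 and u[:,1].max()<230 and u[:,1].min()>150: print('pile',rect(plane(t,u,zt)),cv2.contourArea(k),u.min(0),u.max(0))
a=t['pixels'][145:235,285:385,::-1];b=s['pixels'][110:220,160:300,::-1]
cv2.imwrite('pics/%s.png'%sys.argv[2],np.hstack([cv2.resize(x,(400,360),interpolation=cv2.INTER_CUBIC) for x in (a,b)]))
E
python3 m3.py .06 d1
```

```text
[0.4586 0.2101 0.1045] [ 4.000e-04 -1.780e-02  9.998e-01  0.000e+00]
blank [0.6086 0.206  0.1615 0.122  1.4234] 1397.5
pile [ 0.572  -0.1874  0.1192  0.1027  0.0193] 1147.0 [318 167] [356 209]
blank [0.4234 0.1921 0.0958 0.0518 1.5616] 456.5
blank [0.7742 0.0285 0.1011 0.0484 1.4723] 357.5
```

View pics/d1.png

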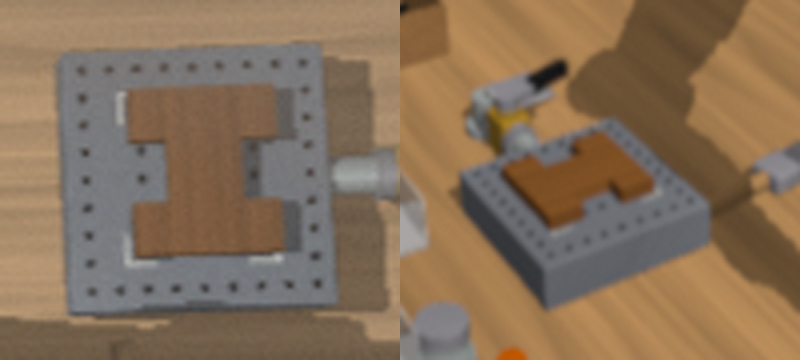

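The blank lies flat inside the marks; a white strip shows on its left edge (crop (120,108)), so I check the offset from the edges.

```bash
python3 - <<'E'
from h import *
t=cam('top')
q=lambda L:[((x+.5)/4-.5+285,(y+.5)/4-.5+145) for x,y in L]
P=plane(t,q([(126,90),(272,84),(134,258),(285,252)]),.06);print('blank',P.round(4)[:,:2].tolist(),P.mean(0))
# marks by white threshold, occluder only blank; ext corners by edges
M=plane(t,q([(115,92),(124,266),(286,262)]),.045);print('marks',M.round(4)[:,:2].tolist(),(M[0]+M[2])/2)
E_=plane(t,q([(58,57),(322,43),(68,312),(337,303)]),.045);print('ext',E_.round(4)[:,:2].tolist(),E_.mean(0))
E
```

```text
blank [[0.6337, -0.1312], [0.6355, -0.2351], [0.5133, -0.1321], [0.5152, -0.2382]] [ 0.57442556 -0.18416305  0.06      ]
marks [[0.6353, -0.1251], [0.5092, -0.1267], [0.5095, -0.2417]] [ 0.57241423 -0.18343182  0.045     ]
ext [[0.6621, -0.0849], [0.6678, -0.2758], [0.4773, -0.0858], [0.4796, -0.2762]] [ 0.57169476 -0.18068449  0.045     ]
```

The blank sits within 2-3 mm of the marks' centre. Next is blank_0.

Emit:
{"api": "move_arm", "payload": {
  "moves": [0,0.001,-0.03,0,0.0854,0,0.001,-0.055,0,0.0854,0,0.001,-0.075,0,0.0854,0,0.001,-0.087,0,0.0854,0,0.001,-0.094,0,0.0854,0,0.001,-0.094,0,0.0854,0,0.001,-0.094,0,0.065,0,0.001,-0.094,0,0.055,0,0.001,-0.094,0,0.046,0,0.001,-0.094,0,0.046,0,0.001,-0.094,0,0.046,0,0.001,-0.094,0,0.046]
}}

```text
clock: 21.12
tcp_pos: [0.4592, 0.2121, 0.0115]
orientation: [0.001, -0.019, 1.0, 0.0]
wrist_force: [-0.8, -2.1, 6.1]
finger_gap: 0.0508
grip_force: 42.1
```

Emit:
{"api": "move_arm", "payload": {
  "moves": [0,0,0.01,0,0.046,0,0,0.03,0,0.046,0,0,0.06,0,0.046,0,0,0.09,0,0.046,0.005,-0.015,0.11,0,0.046,0.014,-0.05,0.11,0,0.046,0.023,-0.08,0.11,0,0.046,0.032,-0.11,0.11,0,0.046,0.041,-0.14,0.11,-0.01,0.046,0.049,-0.17,0.11,-0.02,0.046,0.058,-0.2,0.11,-0.024,0.046,0.067,-0.23,0.11,-0.024,0.046]
}}

```text
clock: 22.12
tcp_pos: [0.525, -0.0196, 0.1209]
orientation: [0.0, -0.007, 1.0, 0.0]
wrist_force: [0.9, -0.0, -1.4]
finger_gap: 0.0505
grip_force: 42.1
```

Emit:
{"api": "move_arm", "payload": {
  "moves": [0.009,-0.03,0,0,0.046,0.018,-0.06,0,0,0.046,0.027,-0.09,0,0,0.046,0.036,-0.12,0,0,0.046,0.043,-0.145,0,0,0.046,0.047,-0.16,0,0,0.046,0.047,-0.164,0,0,0.046,0.047,-0.164,0,0,0.046,0.047,-0.164,0,0,0.046]
}}

```text
clock: 22.87
tcp_pos: [0.5712, -0.181, 0.12]
orientation: [-0.001, -0.007, 1.0, 0.001]
wrist_force: [-0.6, -0.0, -0.9]
finger_gap: 0.0509
grip_force: 42.0
```

Emit:
{"api": "move_arm", "payload": {
  "moves": [0.0015,-0.001,-0.012,0,0.046,0.0015,-0.001,-0.025,0,0.046,0.0015,-0.001,-0.035,0,0.046,0.0015,-0.001,-0.041,0,0.046,0.0015,-0.001,-0.045,0,0.046,0.0015,-0.001,-0.047,0,0.046,0.0015,-0.001,-0.048,0,0.046,0.0015,-0.001,-0.049,0,0.046,0.0015,-0.001,-0.05,0,0.046,0.0015,-0.001,-0.05,0,0.046]
}}

```text
clock: 23.7
tcp_pos: [0.5736, -0.183, 0.0715]
orientation: [0.001, -0.007, 1.0, 0.0]
wrist_force: [-3.2, 1.2, 6.0]
finger_gap: 0.0512
grip_force: 42.7
```

Emit:
{"api": "move_arm", "payload": {
  "moves": [0,0,0,0,0.055,0,0,0,0,0.065,0,0,0,0,0.0854,0,0,0,0,0.0854,0,0,0,0,0.0854,0,0,0.01,0,0.0854,0,0,0.03,0,0.0854,0,0,0.06,0,0.0854,0,0,0.08,0,0.0854,0.003,0.02,0.08,0,0.0854,0.006,0.05,0.08,0,0.0854,0.009,0.09,0.08,0,0.0854]
}}

```text
clock: 24.7
tcp_pos: [0.5834, -0.0946, 0.1516]
orientation: [0.001, -0.005, 1.0, -0.001]
wrist_force: [1.0, -0.8, -0.7]
finger_gap: 0.0853
grip_force: 0.0
```

Emit:
{"api": "move_arm", "payload": {
  "moves": [0.027,0.288,-0.05,-0.162,0.0854,0.027,0.288,-0.05,-0.162,0.0854,0.027,0.288,-0.05,-0.162,0.0854,0.027,0.288,-0.05,-0.162,0.0854,0.027,0.288,-0.05,-0.162,0.0854,0.027,0.288,-0.05,-0.162,0.0854,0.027,0.288,-0.05,-0.162,0.0854,0.027,0.288,-0.05,-0.162,0.0854,0.027,0.288,-0.05,-0.162,0.0854,0.027,0.288,-0.05,-0.162,0.0854]
}}

```text
clock: 25.53
tcp_pos: [0.6093, 0.1949, 0.1003]
orientation: [0.0, 0.074, 0.997, -0.0]
wrist_force: [-0.5, 0.2, -1.0]
finger_gap: 0.0854
grip_force: 0.0
```

```bash
python3 m3.py .075 d2
```

```text
[0.6097 0.1935 0.1006] [ 3.000e-04  7.510e-02  9.972e-01 -1.000e-04]
pile [ 0.5709 -0.1855  0.1201  0.1024  0.02  ] 1194.0 [318 166] [356 209]
blank [0.5767 0.1721 0.0843 0.0695 1.4356] 443.0
blank [0.7755 0.0294 0.0901 0.0496 1.545 ] 341.0
```

View pics/d2.png

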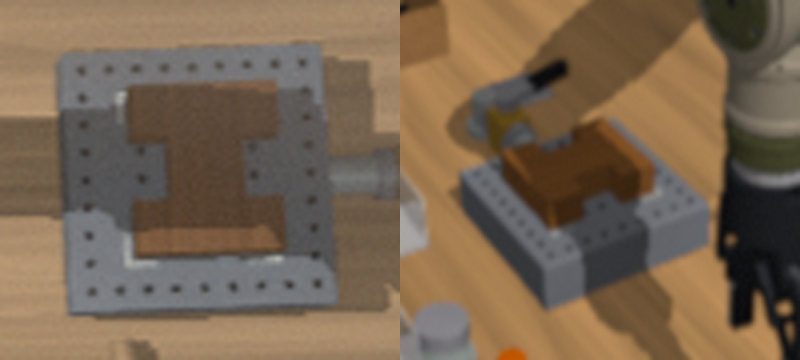

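The pile is square and flush after two blanks. I check numerically that the last blank has not been knocked.

```bash
python3 - <<'E'
from h import *
s=cam('scene');t=cam('top')
H,S,V=masks(s)
for k in blobs((S>150)&(V<150)&(H>8)&(H<19),100):
    u=k.reshape(-1,2)
    if u[:,0].min()>220 and u[:,0].max()<400 and 170<u[:,1].min()<300: print('scene',rect(plane(s,u,.012)),cv2.contourArea(k))
# expected notch/corner points of blank P at old pose: sample colours just inside (mask fraction) and just outside in scene
c=np.array([.6090,.195]);a=-.148;R=np.array([[np.cos(a),-np.sin(a)],[np.sin(a),np.cos(a)]])
for nm,cm in(('scene',s),('top',t)):
    H,S,V=masks(cm)
    for lab,pts in (('in',[(x,y) for x in(-.054,-.04,.04,.054) for y in(-.046,-.03,0,.03,.046)]),('out',[(x,y) for x in(-.068,.068) for y in(-.046,0,.046)]+[(x,y) for x in(-.04,0,.04) for y in(.062,-.062)])):
        px=proj(cm,np.c_[np.array(pts)@R.T+c,np.full(len(pts),.015)]).round().astype(int)
        print(nm,lab,[(int(S[y,x]),int(V[y,x])) for x,y in px])
E
```

```text
scene [ 0.6141  0.2053  0.1251  0.1166 -0.1504] 1379.0
scene in [(160, 137), (173, 133), (169, 131), (166, 134), (163, 108), (158, 131), (182, 129), (184, 126), (186, 89), (183, 82), (171, 127), (180, 129), (182, 123), (183, 128), (183, 127), (160, 129), (181, 128), (179, 124), (184, 126), (182, 129)]
scene out [(131, 179), (131, 167), (132, 174), (133, 123), (165, 74), (153, 80), (182, 59), (131, 158), (132, 179), (131, 169), (181, 107), (131, 160)]
top in [(123, 116), (128, 126), (40, 83), (37, 97), (33, 115), (126, 105), (126, 128), (61, 84), (35, 95), (31, 108), (54, 52), (60, 77), (45, 45), (38, 80), (42, 85), (122, 117), (130, 126), (60, 47), (35, 81), (33, 85)]
top out [(91, 168), (39, 85), (32, 119), (95, 158), (91, 154), (35, 81), (30, 121), (95, 110), (33, 107), (94, 173), (34, 83), (92, 105)]
```

Unmoved. I grip it.

Emit:
{"api": "move_arm", "payload": {
  "moves": [0,0.001,-0.03,0,0.0854,0,0.001,-0.055,0,0.0854,0,0.001,-0.073,0,0.0854,0,0.001,-0.084,0,0.0854,0,0.001,-0.09,0,0.0854,0,0.001,-0.09,0,0.0854,0,0.001,-0.09,0,0.065,0,0.001,-0.09,0,0.055,0,0.001,-0.09,0,0.046,0,0.001,-0.09,0,0.046,0,0.001,-0.09,0,0.046,0,0.001,-0.09,0,0.046]
}}

```text
clock: 26.73
tcp_pos: [0.6108, 0.1962, 0.012]
orientation: [0.002, 0.074, 0.997, 0.0]
wrist_force: [0.2, -0.1, 6.5]
finger_gap: 0.0508
grip_force: 42.6
```

Emit:
{"api": "move_arm", "payload": {
  "moves": [0,0,0.01,0,0.046,0,0,0.03,0,0.046,0,0,0.06,0,0.046,0,0,0.09,0,0.046,0,-0.015,0.12,0,0.046,-0.004,-0.045,0.125,0.03,0.046,-0.007,-0.075,0.125,0.06,0.046,-0.01,-0.105,0.125,0.09,0.046,-0.013,-0.135,0.125,0.12,0.046,-0.016,-0.165,0.125,0.15,0.046,-0.019,-0.195,0.125,0.163,0.046,-0.022,-0.225,0.125,0.163,0.046]
}}

```text
clock: 27.73
tcp_pos: [0.5868, -0.0304, 0.1356]
orientation: [0.0, -0.008, 1.0, -0.0]
wrist_force: [1.2, 0.4, -1.3]
finger_gap: 0.0512
grip_force: 41.9
```

Emit:
{"api": "move_arm", "payload": {
  "moves": [-0.003,-0.03,0,0,0.046,-0.006,-0.06,0,0,0.046,-0.009,-0.09,0,0,0.046,-0.012,-0.115,0,0,0.046,-0.014,-0.135,0,0,0.046,-0.015,-0.147,0,0,0.046,-0.015,-0.151,0,0,0.046,-0.015,-0.151,0,0,0.046,-0.015,-0.151,0,0,0.046]
}}

```text
clock: 28.48
tcp_pos: [0.5724, -0.1793, 0.1351]
orientation: [-0.0, -0.007, 1.0, 0.0]
wrist_force: [0.7, 0.9, -0.9]
finger_gap: 0.0509
grip_force: 41.9
```

Emit:
{"api": "move_arm", "payload": {
  "moves": [0.0015,-0.003,-0.012,0,0.046,0.0015,-0.003,-0.025,0,0.046,0.0015,-0.003,-0.035,0,0.046,0.0015,-0.003,-0.041,0,0.046,0.0015,-0.003,-0.045,0,0.046,0.0015,-0.003,-0.047,0,0.046,0.0015,-0.003,-0.048,0,0.046,0.0015,-0.003,-0.049,0,0.046,0.0015,-0.003,-0.05,0,0.046,0.0015,-0.003,-0.05,0,0.046]
}}

```text
clock: 29.32
tcp_pos: [0.5739, -0.1827, 0.0869]
orientation: [0.0, -0.007, 1.0, 0.0]
wrist_force: [-4.5, 3.1, 7.5]
finger_gap: 0.0509
grip_force: 42.9
```

Emit:
{"api": "move_arm", "payload": {
  "moves": [0,0,0,0,0.055,0,0,0,0,0.065,0,0,0,0,0.0854,0,0,0,0,0.0854,0,0,0,0,0.0854,0,0,0.01,0,0.0854,0,0,0.03,0,0.0854,0,0,0.06,0,0.0854,0,0,0.08,0,0.0854,0,0,0.09,0,0.0854,0,0,0.09,0,0.0854]
}}

```text
clock: 30.23
tcp_pos: [0.5756, -0.1839, 0.1783]
orientation: [0.003, -0.007, 1.0, -0.001]
wrist_force: [0.4, -0.0, 0.1]
finger_gap: 0.0853
grip_force: 0.0
```

Emit:
{"api": "move_arm", "payload": {
  "moves": [-0.25,-0.13,0.06,0,0.0854,-0.25,-0.13,0.06,0,0.0854,-0.25,-0.13,0.06,0,0.0854,-0.25,-0.13,0.06,0,0.0854,-0.25,-0.13,0.06,0,0.0854,-0.25,-0.13,0.06,0,0.0854,-0.25,-0.13,0.06,0,0.0854,-0.25,-0.13,0.06,0,0.0854,-0.25,-0.13,0.06,0,0.0854]
}}

```text
clock: 30.98
tcp_pos: [0.3222, -0.3139, 0.2345]
orientation: [-0.0, -0.005, 1.0, 0.0]
wrist_force: [1.1, 0.9, -0.2]
finger_gap: 0.0855
grip_force: 0.0
```

```bash
sed -i 's/145:235,285:385/140:260,285:420/' m3.py; python3 m3.py .09 d3; python3 - <<'E'
from h import *
t=cam('top');H,S,V=masks(t)
for k in blobs((V<75),20):
    u=k.reshape(-1,2)
    if u[:,0].min()>380 and u[:,0].max()<425 and u[:,1].min()>180 and u[:,1].max()<240: print(rect(plane(t,u,.07)),cv2.contourArea(k))
E
```

```text
[ 0.3238 -0.3128  0.2341] [-3.0e-04 -6.8e-03  1.0e+00  7.0e-04]
pile [ 0.5697 -0.1846  0.1204  0.1052  0.0162] 1282.0 [318 166] [358 209]
blank [0.7741 0.0349 0.1072 0.0514 1.5009] 356.0
blank [0.5811 0.2489 0.1166 0.0813 0.0394] 349.0
[ 0.5136 -0.3638  0.0427  0.0132  0.2947] 42.0
```

View pics/d3.png

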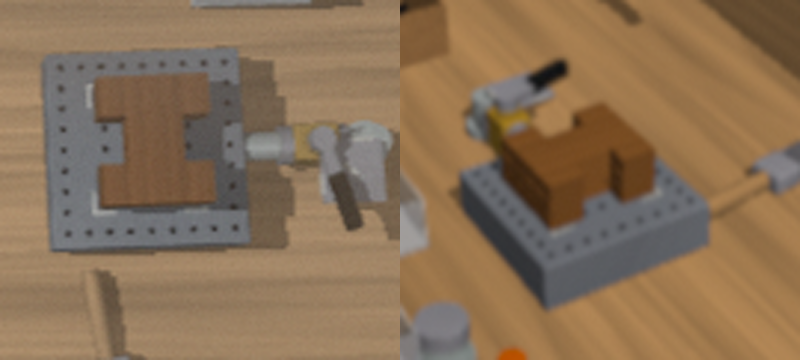

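The pile of three is flush and square in the marks; the lever grip lies at crop (345,200), measured at (0.514,-0.364), yaw 0.29. Now the valve.

Emit:
{"api": "move_arm", "payload": {
  "moves": [0.04,-0.01,0,0.1,0.0854,0.08,-0.02,0,0.2,0.0854,0.12,-0.03,0,0.271,0.0854,0.16,-0.04,-0.02,0.271,0.0854,0.185,-0.05,-0.05,0.271,0.0854,0.191,-0.0505,-0.085,0.271,0.0854,0.191,-0.0505,-0.11,0.271,0.0854,0.191,-0.0505,-0.12,0.271,0.0854,0.191,-0.0505,-0.12,0.271,0.0854,0.191,-0.0505,-0.12,0.271,0.0854],
  "newtons": 20
}}

```text
clock: 31.97
tcp_pos: [0.5153, -0.3626, 0.1149]
orientation: [-0.0, -0.143, 0.99, 0.001]
wrist_force: [-0.6, 0.8, 0.4]
finger_gap: 0.0856
grip_force: 0.0
```

```bash
python3 - <<'E'
from h import *
t=cam('top');s=cam('scene');S=env.get_state();print(S['tcp_pos'],S['orientation'])
a=t['pixels'][140:260,285:420,::-1];b=s['pixels'][90:190,140:265,::-1]
cv2.imwrite('pics/v1.png',np.hstack([cv2.resize(x,(400,360),interpolation=cv2.INTER_CUBIC) for x in (a,b)]))
E
```

```text
[ 0.51601461 -0.36413865  0.11726291] [ 0.00106459 -0.14234645  0.98981555 -0.00123375]
```

View pics/v1.png

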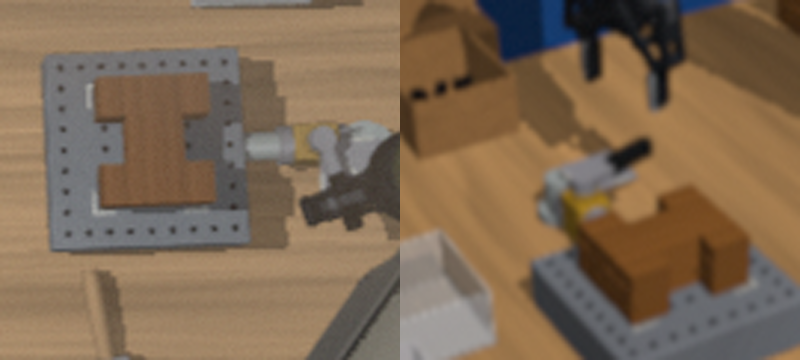

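The fingers straddle the lever seen from both views. I narrow them, descend to grip height and close.

Emit:
{"api": "move_arm", "payload": {
  "moves": [-0.001,0.0005,0,0,0.045,-0.001,0.0005,0,0,0.045,-0.001,0.0005,-0.015,0,0.045,-0.001,0.0005,-0.03,0,0.045,-0.001,0.0005,-0.04,0,0.045,-0.001,0.0005,-0.048,0,0.045,-0.001,0.0005,-0.055,0,0.045,-0.001,0.0005,-0.055,0,0.045]
}}

```text
clock: 32.73
tcp_pos: [0.5133, -0.3627, 0.0588]
orientation: [-0.001, -0.142, 0.99, 0.001]
wrist_force: [0.6, -0.0, -0.2]
finger_gap: 0.0448
grip_force: 0.0
```

Emit:
{"api": "move_arm", "payload": {
  "moves": [0,0,0,0,0.03,0,0,0,0,0.02,0,0,0,0,0.01,0,0,0,0,0.01,0,0,0,0,0.01]
}}

```text
clock: 33.15
tcp_pos: [0.5143, -0.3636, 0.0608]
orientation: [0.0, -0.142, 0.99, -0.001]
wrist_force: [-0.1, 0.2, 2.1]
finger_gap: 0.0131
grip_force: 25.3
```

Emit:
{"api": "move_arm", "payload": {
  "moves": [0.0016,-0.0048,0,0.085,0.01,0.0037,-0.0095,0,0.17,0.01,0.0061,-0.014,0,0.255,0.01,0.0089,-0.0182,0,0.34,0.01,0.0121,-0.0222,0,0.425,0.01,0.0157,-0.0261,0,0.513,0.01,0.0157,-0.0261,0,0.513,0.01,0.0157,-0.0261,0,0.513,0.01,0.0157,-0.0261,0,0.513,0.01]
}}

```text
clock: 33.9
tcp_pos: [0.5304, -0.3906, 0.0609]
orientation: [0.0, -0.387, 0.922, -0.002]
wrist_force: [1.7, -5.2, 0.8]
finger_gap: 0.0132
grip_force: 25.3
```

Emit:
{"api": "move_arm", "payload": {
  "moves": [0,0,0,0,0.02,0,0,0,0,0.03,0,0,0,0,0.045,0,0,0,0,0.045,0,0,0.01,0,0.045,0,0,0.04,0,0.045,0,0,0.08,0,0.045,0,0,0.12,0,0.045,-0.03,0,0.14,0,0.045,-0.07,0,0.16,0,0.045,-0.11,0,0.17,0,0.045,-0.15,0,0.17,0,0.045]
}}

```text
clock: 34.9
tcp_pos: [0.3802, -0.3899, 0.2336]
orientation: [0.001, -0.389, 0.921, -0.003]
wrist_force: [-0.9, -1.9, 0.8]
finger_gap: 0.0447
grip_force: 0.0
```

Emit:
{"api": "move_arm", "payload": {
  "moves": [-0.04,0,0,0,0.06,-0.06,0,0,0,0.06,-0.06,0,0,0,0.06,-0.06,0,0,0,0.06]
}}

```text
clock: 35.23
tcp_pos: [0.3197, -0.3894, 0.2311]
orientation: [0.0, -0.388, 0.922, -0.001]
wrist_force: [0.3, -0.7, 0.4]
finger_gap: 0.0598
grip_force: 0.0
```

```bash
python3 m3.py .09 x1; python3 - <<'E'
from h import *
t=cam('top');s=cam('scene');H,S,V=masks(t)
for k in blobs((V<75),15):
    u=k.reshape(-1,2)
    if u[:,0].min()>380 and u[:,0].max()<425 and u[:,1].min()>180 and u[:,1].max()<240: print('lever',rect(plane(t,u,.07)),cv2.contourArea(k))
a=t['pixels'][130:260,110:430,::-1]; b=s['pixels'][90:320,130:450,::-1]
a=cv2.resize(a,(640,260),interpolation=cv2.INTER_CUBIC);a[:,500:640]=a[:,500:640]
b=cv2.resize(b,(445,320)); b=cv2.copyMakeBorder(b,0,0,0,195,cv2.BORDER_CONSTANT)
z=cv2.resize(t['pixels'][170:220,380:425,::-1],(195,217),interpolation=cv2.INTER_CUBIC); b[:217,445:]=z
cv2.imwrite('pics/f.png',np.vstack([a,b]))
E
```

```text
[ 0.3211 -0.3895  0.2306] [ 3.000e-04 -3.886e-01  9.214e-01 -5.000e-04]
pile [ 0.5697 -0.1848  0.1204  0.105   0.0187] 1281.5 [318 166] [358 209]
blank [0.7739 0.0319 0.1012 0.0513 1.4967] 365.0
blank [0.5812 0.2489 0.1168 0.0813 0.0394] 353.5
```

View pics/f.png

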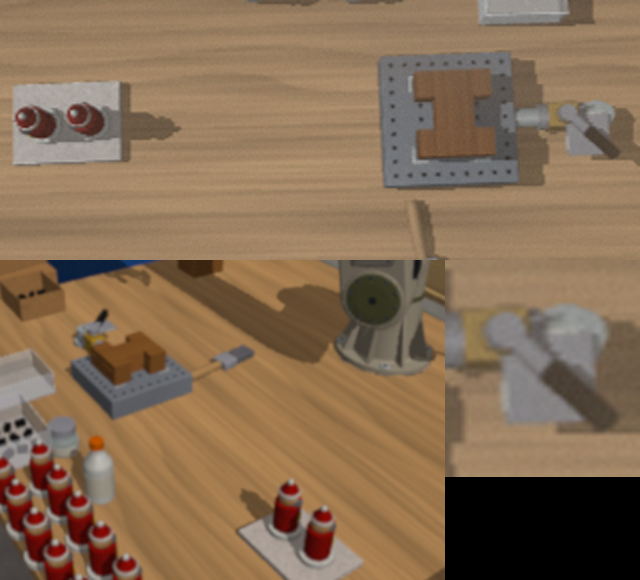

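Figures upright, pile square, and the lever lies diagonally from (503,330) to (605,415) in the zoom. I measure its angle numerically.

```bash
python3 - <<'E'
from h import *
t=cam('top');s=cam('scene')
H,S,V=masks(t)
for th in (80,90,100):
  for k in blobs((V<th)&(S>30),10):
    u=k.reshape(-1,2)
    if u[:,0].min()>385 and u[:,0].max()<430 and u[:,1].min()>175 and u[:,1].max()<230: print('grip',th,rect(plane(t,u,.07)),cv2.contourArea(k),u.min(0),u.max(0))
q=lambda x,y:(380+(x-445+.5)/4.333-.5,170+(y-260+.5)/4.34-.5)
P=plane(t,[q(503,330),q(605,415)],.068);d=P[1]-P[0];print(P,np.arctan2(-d[1],-d[0]))
E
```

```text
grip 80 [ 0.528  -0.3898  0.0444  0.0141  0.7328] 61.0 [404 195] [417 208]
grip 90 [ 0.527  -0.3916  0.0525  0.0171  0.7944] 99.0 [403 194] [420 209]
grip 100 [ 0.5259 -0.3917  0.0539  0.0182  0.733 ] 104.5 [403 194] [420 209]
[[ 0.57374007 -0.34338413  0.068     ]
 [ 0.51706317 -0.4050957   0.068     ]] 0.8278991887331897
```

The angle is about 0.77 rad by grip position and 0.73 to 0.83 by direction, within the band and in line with the gripper's 0.795. I hand in.

```bash
python3 -c "
from workcell import env
print(env.hand_in())"
```

```text
the job is handed in; nothing more can be done
None
```

The job is handed in (no verdict came back): by my last measurements both figures stand upright on the drying board, the three blanks are piled square inside the marks, and the valve is at about 45°.

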